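# Index the diorama turntable to its red stop

### The arm

A 7-joint arm with a two-finger parallel gripper is mounted at the origin on the work surface. World frame = base frame: x ahead of the robot, y to its left, z up, the work surface at z = 0. Lengths are in mm, angles in rad, forces in N, time in s.
With the tool pointing down it reaches from about 400 to 875 mm from the base axis. Payload 4.4 kg.
Tool frame: the origin (TCP) lies at the very end of the fingers, on their centre line; the grasp point (between the pads) lies 19 mm behind it; y points along the fingers, x is the direction in which the jaws open and shut, and the axes are right-handed (so a half turn about y gives the same grasp; the last joint's range is limited). The gripper opens to 85 mm and grips with 20 to 120 N. Pads are 22 mm wide; open, the fingers measure 114 mm over their backs; the gripper's body (76 mm by 85 mm) begins 54 mm behind the grasp point. The pads swing forward as they close: fully open they stand 13 mm farther back than shut.
Start: joints at [1.174, 0.628, 0.038, 1.517, -0.027, 0.996, -0.02], TCP at [211.148, -614.764, 231.313] pointing down, gripper open.
Joint ranges: [-3.06, 3.06], [-0.37, 2.12], [-1.25, 1.32], [0.18, 2.47], [-1.1, 4.24], [0.23, 1.98], [-2.94, 2.94]. Speed limits (rad/s): [2.57, 2.57, 3.14, 3.14, 3.14, 3.14, 3.14].

### API

Orientations are given as [roll, pitch, yaw] about the fixed x, y, z axes, in that order (R = Rz(yaw) Ry(pitch) Rx(roll)).
In Python, from cell import readout, eyes, finish_job gives the robot as it stands. The module is installed in compiled form; this text tells all that it offers.
- The arm moves only by the tool apply_moves, never from a script. Its argument "commands" is a list that holds one entry, the list of rows, each a list of 6 numbers: the shift along the tool's x, y, z in units of 0.04 m (1.0 is 0.04 m), then the turn, a rotation vector about the tool's x, y, z in units of 5 degrees (1.0 is 5 degrees). A call has 1 to 8 rows; each row shifts and turns the pose as measured when the row begins, along the tool's axes as they then stand; what a row does not reach is not made up. A row lasts 1/12 s, in which the tool goes at most 41.7 mm and 7.16 degrees, less where a joint would pass 70% of its speed; a pose out of reach is approached as far as the arm can. A call with a number of a shift or a turn outside -1 to 1 is refused whole. A call with a gripper value outside its range is refused whole. "claw" is the finger opening in mm, from 0 to 85.4, set as the call begins (left out, the last holds). The fingers move at their own pace and stop on an object; the grip force is fixed at half the most. Time passes only in rows, so rows that do not move let the fingers close. It gives the time, the measured TCP pose, the force and the opening at its end, in the units of the state.
- readout.read_state(): the state, without advancing time (a new reading comes with each control period).
- eyes.get_image(name): name is "scene" or "top" or "wrist"; returns a dict with "image" (400x640x3 uint8, red, green, blue), "mtx" (3x3 intrinsics, pixels), "k1" (the pictures are not rectified: a ray, as slopes to the right and down, at radius r is drawn at 1 + k1 r^2 times it, then the intrinsics apply), "rvec" (rotation vector, rad) and "tvec" (3), from world to camera coordinates, as OpenCV has them. Camera axes: x right, y down, z forward; pixel columns grow to the right and rows downward; lengths in mm; the calibration is good to about 2 mm. A picture is of the moment at which its call begins. There is no depth.
- finish_job(): hands the job in, once; it reports no verdict.
The state is a dict: "clock": time; "qpos": joint angles; "qd": joint speeds; "tau": joint torques, N m; "eef_pos": TCP position; "tool_rot": TCP orientation; "force": force on the tool from outside, world axes, zero at the start; "torque": the same for the moment, N m; "width": finger opening in mm.
Only numpy, scipy, OpenCV 4.12 (cv2) and the standard library are available. Lean on these libraries where they do the work, as an engineer would, in place of code of your own. Each camera call takes 0.05 s, during which the arm holds its last target. There are 200 camera calls.

### The job

Turn the model-castle turntable round to its red stop and lock it there: pull the sprung index pin up out of its hole by the yellow knob, swing the table round to the red stop, and let the pin spring fully home into the hole there, feeling for the hole rather than forcing the pin. Leave the blue knight standing on the turntable and do not disturb the figure, the cottage and the die around it; finish with the gripper off everything.

Things in the scene. Friction and masses are not known exactly. Their poses are not given: they have to be found in the camera images.
- axis (a point): Point on the vertical turning axis of the turntable, level with its grey disc top, 56 mm above the work surface. The fixed black base plate is 380 mm across, 8 mm thick; the turning disc is 230 mm across and carries a grey model tower near its middle (to 151 mm above the work surface) and two low houses (under 110 mm).
- knob (a point): Centre of the yellow upright cylindrical knob (26 mm diameter, 30 mm high, centre 93 mm and top 108 mm above the work surface when the pin is home) of the sprung index pin, 155 mm from the turning axis. Under it a 24 mm brass boss (top at 70 mm) stands on a 26 mm wide steel arm (top at 56 mm) of the turning disc.
- pin (a joint): Height of the pin in m: 0 fully home (down), 0.018 at its upper stop. 0 in a hole, 0.0105 when its tip rests on top of a hole block or insert; it also sinks to 0 beside them. A damped spring drives it down with 7.5 N at 0, 0.3 N more per mm (damping 50 N s/m: pull slowly). Above 0.0105 it clears the blocks; 0.014 to 0.016 is a good height to turn at.
- turntable (a joint): Turning angle of the turntable in rad, 0 at the start, growing counter-clockwise seen from above, which is the way to the red stop; stops at -0.1 and 1.4. It turns freely with a little friction (about 1 to 2 N at the knob, 3 to 4 N with the pin dragging on the insert).
- shoe_mark (a point): Middle of the red stop between the two white marks on its red cheeks, on the pin's 155 mm circle, at the height of the insert's top (32 mm above the work surface). The stop is clamped 0.55 to 1.05 rad counter-clockwise of the starting hole. Its hole is NOT exactly here but up to 11 mm to either side along the circle: see shoe.
- shoe: The red stop; origin on the axis at the work surface. Between its cheeks (4 mm higher, 35 mm apart) a metal insert, 60 mm long along the circle, has the 10 mm hole at its middle; it is clamped up to 11 mm off the marks. Feel for it: rest the pin on the insert under its spring and nudge the knob along the circle until it drops. Over 25 N between pin and stop does damage.
- home_block: Bare metal block, 44 mm long, with the 10 mm hole in which the pin stands at the start; top 32 mm above the work surface; origin on the axis at the work surface. Over 25 N between pin and block does damage, so do not turn before the pin is clear.
- plunger: The yellow knob with its 8 mm flat-ended pin pointing down; origin on the pin's line, at the work surface when home. Pulling the knob straight up pulls the pin; moving the knob along its circle about the axis turns the table.
- knight_mid (a point): Blue knight figure, 28 mm base, 45 mm high, standing loose on the turntable disc; point 20 mm above its base on its middle.
- ogre_mid (a point): Green figure, 40 mm base, 70 mm high, standing loose on the table beside the turntable; point 20 mm above its base.
- cottage: Loose model cottage, 60 x 80 mm, about 75 mm high, on the table; origin under its middle.
- die: Loose red 22 mm die on the table; origin under its middle.
Not all that is in view belongs to the job. Leave any pink or white look-alike of the part that bears knight_mid alone.

How it is judged:
By the outcome, as a careful person would: the job done as asked, in the order asked, and still so for the second after the job is handed in, with the robot touching nothing.
It also fails if it takes over 58 s, if anything falls off the work surface, if the arm or the gripper's body presses on something with over 40 N, if the wrist force passes 120 N, or if a joint passes its speed limit or range.

## Working session

There is one attempt and no reset: what is moved stays moved. The work goes in short steps, Python scripts to look and compute and a tool call to move; the robot and the scene stay as the last step left them, time stands still between calls to the robot, and variables do not carry over. Pictures are saved under pics/ and viewed, about 8 in all and at most 12, crops included, and the job is handed in when it is done.

Besides the shell and the picture viewer there is one more tool, called after ">>>" as a command line: name --argument value ..., lists and objects as JSON in quotes. apply_moves: Moves the arm, as the interface text tells. Shifts and turns lie within -1 to 1; 1 stands for 0.04 m of shift or 5 degrees of turn. Its arguments: {"type":"object","properties":{"commands":{"type":"array"},"claw":{"type":"number"}},"required":["commands"]}

```bash
mkdir -p pics
cat > h.py <<'E'
import numpy as np, cv2
from cell import readout, eyes, finish_job
def snap(name,fn=None,crop=None,scale=1):
    d=eyes.get_image(name); im=d["image"]
    if fn:
        o=im[...,::-1].copy()
        if crop: o=o[crop[1]:crop[3],crop[0]:crop[2]]
        cv2.imwrite("pics/"+fn,cv2.resize(o,None,fx=scale,fy=scale,interpolation=cv2.INTER_CUBIC))
    return d
def ray(d,u,v):
    K=np.array(d["mtx"]);k=d["k1"]
    x=(u-K[0,2])/K[0,0];y=(v-K[1,2])/K[1,1]
    r0=np.hypot(x,y);r=r0
    for _ in range(20): r=r0/(1+k*r*r)
    s=r/r0 if r0>0 else 1
    R=cv2.Rodrigues(np.array(d["rvec"],float))[0];t=np.array(d["tvec"],float).ravel()
    return -R.T@t, R.T@np.array([x*s,y*s,1])
def at_z(d,u,v,z):
    c,r=ray(d,u,v); return c+r*(z-c[2])/r[2]
def proj(d,p):
    R=cv2.Rodrigues(np.array(d["rvec"],float))[0];t=np.array(d["tvec"],float).ravel()
    q=R@np.array(p,float)+t;x,y=q[:2]/q[2];s=1+d["k1"]*(x*x+y*y);K=np.array(d["mtx"])
    return np.round([K[0,0]*x*s+K[0,2],K[1,1]*y*s+K[1,2]],1)
E
python3 - <<'E'
from h import *
import pickle
D={n:snap(n,n+"0.png") for n in("scene","top")}
pickle.dump(D,open("d0.pkl","wb"))
print(readout.read_state())
for n in D: print(n,ray(D[n],320,200),D[n]["k1"])
E
```

```text
{'clock': 0.1, 'qpos': array([ 1.17415392,  0.62924431,  0.03844663,  1.51826893, -0.02701426,
        0.99629898, -0.01999042]), 'qd': array([ 1.07106522e-03, -4.02785468e-04, -1.11538902e-03, -9.81931507e-04,
        2.04456630e-04, -3.05977780e-04, -2.66442319e-05]), 'tau': array([ 3.00515523e-03, -5.64536047e+01,  1.23052619e+00, -1.93972600e+01,
        1.13150803e-02,  5.41997695e-03,  1.65688937e-05]), 'eef_pos': array([ 210.99598807, -614.2096234 ,  230.48681774]), 'tool_rot': array([-1.57080213,  0.00170176, -1.23995364]), 'force': array([-0.23479037, -0.03681239,  1.26867012]), 'torque': array([-0.03399951, -0.04642639,  0.01652257]), 'width': 85.48667911616606}
scene (array([971.23971291, 666.06417823, 746.57505158]), array([-0.39294113, -0.65538906, -0.64512827])) -0.04072075125211289
top (array([ 482.52173129,   -7.67937308, 1468.01760246]), array([ 0.07644679, -0.03626326, -0.99661691])) -0.08880497196068625
```

View pics/scene0.png

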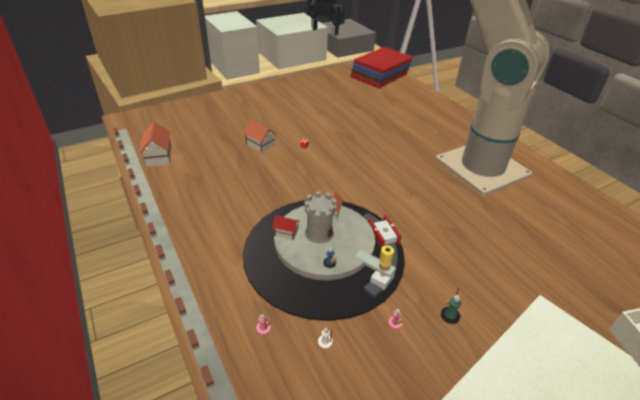

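View pics/top0.png

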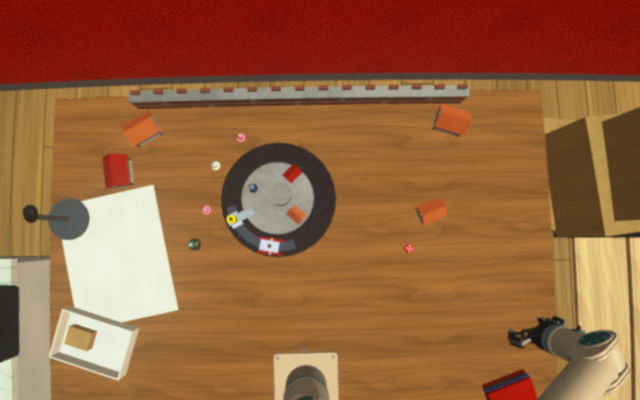

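The scene image shows the yellow knob at about (387,257), the red stop at (386,231) and the blue knight at (330,257). In the top image the turntable centre is near (278,199), the knob (232,219), the stop (269,246) and the knight (253,188). The look-alikes are pink figures at (207,210) and (241,138), a white one at (216,166), and red houses; the green ogre is at (194,244). Next is one close crop.

Run:
```python
from h import *
import pickle
D=pickle.load(open("d0.pkl","rb"))
t=D["top"]["image"];s=D["scene"]["image"]
a=cv2.resize(t[140:260,185:345],None,fx=5,fy=5,interpolation=cv2.INTER_CUBIC)
cv2.imwrite("pics/c1.png",a[...,::-1])
def cen(im,name,lo,hi,box):
    x0,y0,x1,y1=box
    m=cv2.inRange(cv2.cvtColor(im,cv2.COLOR_RGB2HSV)[y0:y1,x0:x1],lo,hi)
    ys,xs=np.nonzero(m);print(name,len(xs),xs.mean()+x0,ys.mean()+y0,xs.min()+x0,xs.max()+x0,ys.min()+y0,ys.max()+y0);return xs.mean()+x0,ys.mean()+y0
kt=cen(t,"knob top",(22,150,90),(34,255,255),(215,205,250,235))
ks=cen(s,"knob scene",(20,130,70),(34,255,255),(370,235,405,280))
print("knob z108 top",at_z(D["top"],*kt,106)," scene z93",at_z(D["scene"],*ks,93))
# black base plate
m=cv2.inRange(t,(0,0,0),(60,60,60))[130:270,205:350]
c=max(cv2.findContours(m,0,cv2.CHAIN_APPROX_NONE)[0],key=cv2.contourArea)
p=np.array([at_z(D["top"],x+205,y+130,8)[:2] for x,y in cv2.convexHull(c)[:,0]])
A=np.c_[2*p,np.ones(len(p))];q=np.linalg.lstsq(A,(p**2).sum(1),rcond=None)[0]
print("axis",q[:2],"R",np.sqrt(q[2]+q[0]**2+q[1]**2))
for n,(u,v),z in(("knight",(253,188),76),("ogre",(194,244),20),("stop",(269,246),34),("tower",(281,196),151)):print(n,at_z(D["top"],u,v,z))
```

```text
knob top 63 230.87301587301587 218.77777777777777 226 236 215 222
knob scene 232 385.99568965517244 255.49137931034483 380 393 246 266
knob z108 top [535.33521759 216.33644924 106.        ]  scene z93 [539.99535848 219.72576883  93.        ]
axis [602.51381474  77.25168484] R 183.17674299762882
knight [631.5752435  151.02511289  76.        ]
ogre [459.41033552 351.12528074  20.        ]
stop [448.48133959 106.89331994  34.        ]
tower [597.92817549  59.7410474  151.        ]
```

View pics/c1.png

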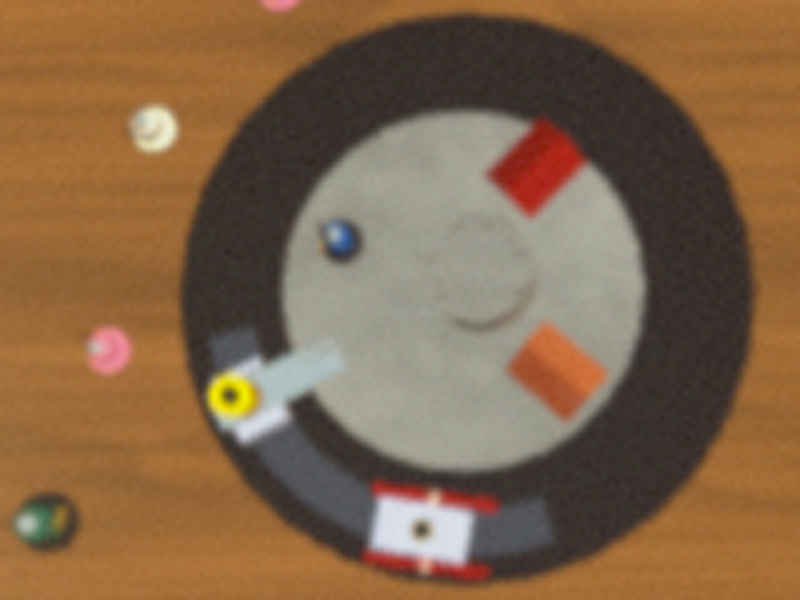

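The crop shows the knob at crop (231,395) and the red stop with its hole at (421,529). The white marks are at (434,497) and (424,567), so the hole sits slightly clockwise of them. The knob-to-axis distance is 155 mm, which agrees with the description. I swing round over the scene.

Run:
```python
from h import *
import pickle
D=pickle.load(open("d0.pkl","rb"))["top"]
ax=np.array([602.5,77.3])
f=lambda x,y,z:at_z(D,185+(x+.5)/5-.5,140+(y+.5)/5-.5,z)[:2]
for n,p in(("knob",f(231,395,107)),("hole",f(421,529,32)),("m1",f(434,497,36)),("m2",f(424,567,36)),("insert",f(421.5,529,32)),("disc c",f(464,289,56))):
    d=p-ax;print(n,p.round(1),np.hypot(*d).round(1),np.degrees(np.arctan2(d[1],d[0])).round(2))
```

```text
knob [535.8 216.4] 154.2 115.61
hole [450.4 107.7] 155.1 168.71
m1 [470.7  98.7] 133.6 170.78
m2 [426.3 105.8] 178.5 170.81
insert [450.4 107.3] 155.1 168.83
disc c [602.   76.1] 1.3 -111.44
```

>>> apply_moves --commands '[[[0, 0, 1, 0, -0.7, 0], [0, 0, 1, 0, -0.7, 0], [0, 0, 1, 0, -0.7, 0], [0, 0, 1, 0, -0.7, 0], [0, 0, 1, 0, -0.7, 0], [0, 0, 1, 0, -0.7, 0], [0, 0, 1, 0, -0.7, 0], [0, 0, 1, 0, -0.7, 0]]]'

```text
clock: 0.77
eef_pos: [476.9, -453.8, 223.4]
tool_rot: [-1.581, 0.01, -0.756]
force: [0.7, -0.2, 0.1]
width: 85.4
```

>>> apply_moves --commands '[[[0, 0, 1, 0, -0.7, 0], [0, 0, 1, 0, -0.7, 0], [0, 0, 1, 0, -0.7, 0], [0, 0, 1, 0, -0.7, 0], [0, 0, 1, 0, -0.7, 0], [0, 0, 1, 0, -0.7, 0], [0, 0, 1, 0, -0.7, 0], [0, 0, 1, 0, -0.7, 0]]]'

```text
clock: 1.43
eef_pos: [644.1, -169.5, 216.2]
tool_rot: [-1.574, 0.017, -0.243]
force: [1.3, -0.6, -0.1]
width: 85.6
```

>>> apply_moves --commands '[[[-0.45, 0, 0.85, 0, -0.72, 0], [-0.4, 0, 0.9, 0, -0.72, 0], [-0.33, 0, 0.9, 0, -0.72, 0], [-0.27, 0, 0.95, 0, -0.72, 0], [-0.2, 0, 0.95, 0, -0.72, 0], [-0.15, 0, 0.95, 0, -0.72, 0], [-0.08, 0, 0.95, 0, -0.72, 0], [-0.02, 0, 0.95, 0, -0.72, 0]]]'

```text
clock: 2.1
eef_pos: [568.1, 146.4, 213.9]
tool_rot: [-1.563, 0.018, 0.288]
force: [1.5, 0.3, 0.2]
width: 85.2
```

>>> apply_moves --commands '[[[-0.1, 0, 0.9, -0.05, -0.9, -0.1], [-0.1, 0, 0.9, -0.05, -0.9, -0.1], [0, 0, 0, 0, 0, 0], [0, 0, 0, 0, 0, 0]]]'

```text
clock: 2.43
eef_pos: [530.3, 227.1, 213.9]
tool_rot: [-1.563, -0.001, 0.472]
force: [1.4, -1.2, 0.1]
width: 85.2
```

Run:
```python
from h import *
d=snap("wrist","w1.png")
s=readout.read_state();print(s["eef_pos"],s["tool_rot"],s["clock"])
print(proj(d,[537,217,108]),ray(d,320,200))
```

```text
[529.6443856  228.17043313 213.98450118] [-1.56106654e+00 -1.12947702e-03  4.72178346e-01] 2.4833
[325.5 217.6] (array([496.57412318, 291.50158405, 356.05839191]), array([ 0.11359067, -0.24387001, -0.96328409]))
```

View pics/w1.png

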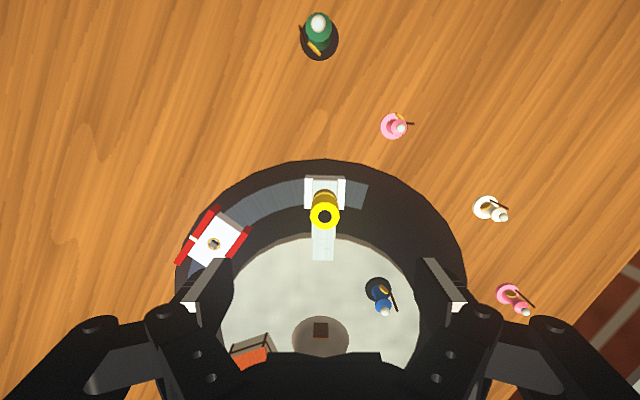

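The wrist view shows the knob top at (325,216), against a prediction of (325.5,217.6), so the knob is at (537,217). I descend.

>>> apply_moves --commands '[[[0.04, 0.6, -0.33, -0.11, 0.28, 0], [0, 0.7, 0, 0, 0, 0], [0, 0.7, 0, 0, 0, 0], [0, 0.6, 0, 0, 0, 0], [0, 0, 0, 0, 0, 0]]]'

```text
clock: 2.9
eef_pos: [542.6, 211.9, 107.8]
tool_rot: [-1.575, -0.006, 0.436]
force: [-1.4, 0.1, 0.3]
width: 85.4
```

>>> apply_moves --commands '[[[-0.07, 0.3, 0.17, 0.03, -0.13, 0.07], [0, 0.3, 0, 0, 0, 0], [0, 0.05, 0, 0, 0, 0], [0, 0, 0, 0, 0, 0]]]'

```text
clock: 3.23
eef_pos: [539.1, 214.4, 80.7]
tool_rot: [-1.573, -0.0, 0.442]
force: [-1.0, 0.7, -0.0]
width: 85.0
```

>>> apply_moves --commands '[[[-0.02, 0, 0.08, 0, 0, 0], [-0.01, 0, 0.02, 0, 0, 0], [0, 0, 0, 0, 0, 0], [0, 0, 0, 0, 0, 0], [0, 0, 0, 0, 0, 0], [0, 0, 0, 0, 0, 0]]]' --claw 32

```text
clock: 3.73
eef_pos: [538.4, 219.2, 84.5]
tool_rot: [-1.574, -0.007, 0.442]
force: [0.3, -1.1, 0.5]
width: 31.8
```

Run:
```python
from h import *
d=snap("wrist","w2.png",(200,150,450,350),3)
s=readout.read_state();print(s["eef_pos"],s["tool_rot"],s["clock"],s["force"],s["width"])
print(proj(d,[537,217,108]),proj(d,s["eef_pos"]))
```

```text
[538.43000647 219.23065484  84.47623936] [-1.573491   -0.00720509  0.44222897] 3.7833 [-0.1061442  -0.7726583  -0.82145622] 31.986222541782176
[319.9 290.9] [324.5 262.5]
```

View pics/w2.png

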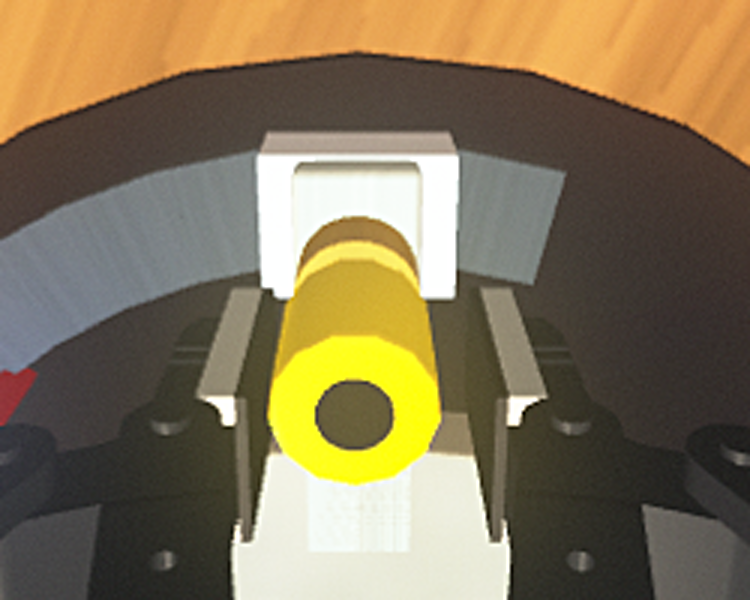

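The crop shows the knob centred at about 355 between pads whose middle is near 372, so the tool is about 2.4 mm too far along +x. That agrees with the pose arithmetic.

>>> apply_moves --commands '[[[-0.05, 0.11, -0.03, 0, 0, 0.05], [0, 0, 0, 0, 0, 0], [0, 0, 0, 0, 0, 0]]]'

```text
clock: 4.03
eef_pos: [537.3, 217.1, 79.9]
tool_rot: [-1.574, -0.003, 0.442]
force: [0.6, 0.8, -0.3]
width: 31.8
```

Now close gently and watch the force.

>>> apply_moves --commands '[[[0, 0, 0, 0, 0, 0], [0, 0, 0, 0, 0, 0], [0, 0, 0, 0, 0, 0]]]' --claw 27

```text
clock: 4.28
eef_pos: [537.1, 216.7, 79.5]
tool_rot: [-1.574, -0.002, 0.442]
force: [0.7, -1.3, 0.7]
width: 27.1
```

>>> apply_moves --commands '[[[0, 0, 0, 0, 0, 0], [0, 0, 0, 0, 0, 0], [0, 0, 0, 0, 0, 0]]]' --claw 24

```text
clock: 4.53
eef_pos: [537.1, 216.7, 79.7]
tool_rot: [-1.574, -0.002, 0.442]
force: [-0.5, 0.2, 1.0]
width: 24.7
```

>>> apply_moves --commands '[[[0, -0.07, 0, 0, 0, 0], [0, -0.07, 0, 0, 0, 0], [0, -0.07, 0, 0, 0, 0]]]' --claw 20

```text
clock: 4.78
eef_pos: [535.9, 216.2, 85.6]
tool_rot: [-1.573, 0.001, 0.443]
force: [1.7, 0.9, -11.1]
width: 24.4
```

>>> apply_moves --commands '[[[0, -0.07, 0, 0, 0, 0], [0, -0.07, 0, 0, 0, 0], [0, -0.07, 0, 0, 0, 0], [0, -0.05, 0, 0, 0, 0], [0, 0, 0, 0, 0, 0]]]'

```text
clock: 5.2
eef_pos: [535.5, 215.9, 94.8]
tool_rot: [-1.572, 0.003, 0.445]
force: [2.0, 1.3, -12.6]
width: 24.1
```

The pin is up about 15 mm and the 12.6 N downward force matches the spring. I swing counter-clockwise along the arc.

>>> apply_moves --commands '[[[-0.25, 0, -0.01, 0, -0.74, 0], [-0.25, 0, -0.01, 0, -0.74, 0], [-0.25, 0, -0.01, 0, -0.74, 0], [-0.25, 0, -0.01, 0, -0.74, 0]]]'

```text
clock: 5.53
eef_pos: [502.4, 194.3, 94.9]
tool_rot: [-1.572, 0.001, 0.71]
force: [2.5, 0.2, -12.9]
width: 23.9
```

```bash
cat > st.py <<'E'
from h import *
s=readout.read_state();p=s["eef_pos"];d=p[:2]-[602.5,77.3]
a=np.degrees(np.arctan2(d[1],d[0]));y=np.degrees(s["tool_rot"][2])
c,n=np.cos(np.radians(y)),np.sin(np.radians(y));f=s["force"]
print("t",s["clock"],"pos",p.round(1),"r",np.hypot(*d).round(1),"ang",a.round(2),"yaw+90",(y+90).round(2),"rot",s["tool_rot"].round(3),"f tool x,z,up",round(f[0]*c+f[1]*n,1),round(-f[0]*n+f[1]*c,1),f[2].round(1),"w",s["width"])
E
python3 st.py
```

```text
t 5.5333 pos [502.4 194.3  94.9] r 154.0 ang 130.55 yaw+90 130.66 rot [-1.572e+00  1.000e-03  7.100e-01] f tool x,z,up 2.0 -1.4 -12.9 w 23.949981962257574
```

>>> apply_moves --commands '[[[-0.25, 0, -0.01, 0, -0.74, 0], [-0.25, 0, -0.01, 0, -0.74, 0], [-0.25, 0, -0.01, 0, -0.74, 0], [-0.25, 0, -0.01, 0, -0.74, 0], [-0.25, 0, -0.01, 0, -0.74, 0], [-0.25, 0, -0.01, 0, -0.74, 0], [-0.25, 0, -0.01, 0, -0.74, 0], [-0.25, 0, -0.01, 0, -0.74, 0]]]'

```text
clock: 6.2
eef_pos: [456.7, 126.3, 96.6]
tool_rot: [-1.572, 0.001, 1.248]
force: [2.4, 1.7, -13.3]
width: 24.2
```

>>> apply_moves --commands '[[[-0.1, 0, 0, 0, -0.3, 0], [0, 0, 0, 0, 0, 0]]]'

```text
clock: 6.37
eef_pos: [454.9, 120.6, 97.0]
tool_rot: [-1.573, 0.002, 1.276]
force: [1.7, 1.7, -13.0]
width: 24.3
```

```bash
python3 st.py
```

```text
t 6.3667 pos [454.9 120.6  97. ] r 153.8 ang 163.66 yaw+90 163.11 rot [-1.573  0.002  1.276] f tool x,z,up 2.1 -1.1 -13.0 w 24.30735435706866
```

>>> apply_moves --commands '[[[-0.07, 0.03, 0, 0, -0.2, 0], [0, 0.06, 0, 0, 0, 0], [0, 0.05, 0, 0, 0, 0], [0, 0, 0, 0, 0, 0]]]'

```text
clock: 6.7
eef_pos: [454.3, 118.4, 91.6]
tool_rot: [-1.573, 0.002, 1.293]
force: [1.3, 0.7, -12.6]
width: 24.0
```

```bash
python3 st.py
```

```text
t 6.7 pos [454.3 118.4  91.6] r 153.8 ang 164.5 yaw+90 164.11 rot [-1.573  0.002  1.293] f tool x,z,up 1.0 -1.1 -12.6 w 24.037095615593724
```

>>> apply_moves --commands '[[[0, 0.03, 0, 0, 0, 0], [0, 0.02, 0, 0, 0, 0], [0, 0, 0, 0, 0, 0]]]'

```text
clock: 6.95
eef_pos: [454.4, 118.6, 90.1]
tool_rot: [-1.574, 0.003, 1.293]
force: [-0.8, 0.8, -7.4]
width: 24.0
```

```bash
python3 st.py
```

```text
t 6.95 pos [454.4 118.6  90.1] r 153.8 ang 164.44 yaw+90 164.11 rot [-1.574  0.003  1.293] f tool x,z,up 0.6 1.0 -7.4 w 23.99909344453537
```

The force is falling, so the pin is resting on the insert. I open to a loose fork so the spring presses the pin.

>>> apply_moves --commands '[[[0, 0.01, 0, 0, 0, 0], [0, 0, 0, 0, 0, 0], [0, 0, 0, 0, 0, 0], [0, 0.08, 0, 0, 0, 0], [0, 0.05, 0, 0, 0, 0], [0, 0, 0, 0, 0, 0]]]' --claw 31

```text
clock: 7.45
eef_pos: [457.3, 119.0, 86.9]
tool_rot: [-1.581, 0.001, 1.29]
force: [0.5, -0.1, -0.1]
width: 31.0
```

```bash
python3 st.py
python3 - <<'E'
from h import *
d=snap("wrist","w3.png",(200,150,450,350),3)
E
```

```text
t 7.45 pos [457.3 119.   86.9] r 151.1 ang 163.99 yaw+90 163.92 rot [-1.581e+00  1.000e-03  1.290e+00] f tool x,z,up 0.0 -0.5 -0.1 w 31.040353420186943
```

View pics/w3.png

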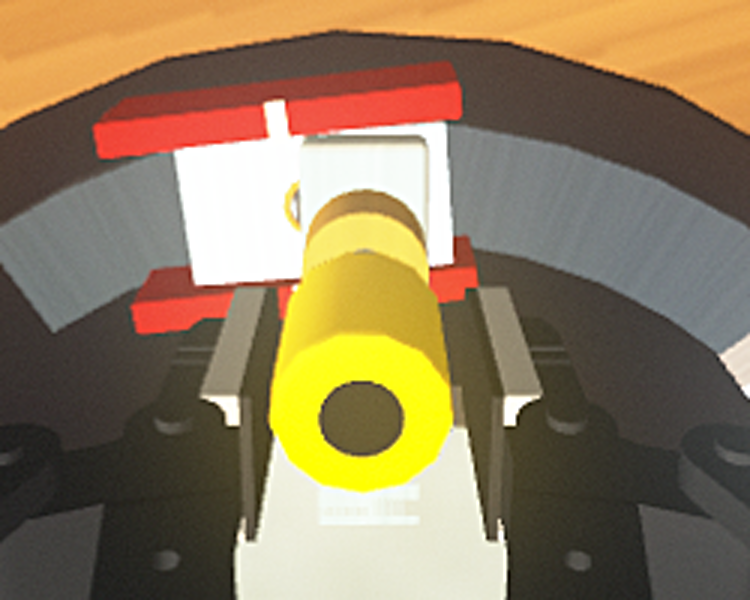

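The crop shows the knob dot at crop (361,417) and the insert hole peeking out at (297,205), left of the arm by about 12–13 mm as expected. I make a knob-height estimator from the dot, then nudge.

```bash
cat >> st.py <<'E'
from scipy.optimize import least_squares
def knob():
    d=snap("wrist");im=d["image"];h=cv2.cvtColor(im,cv2.COLOR_RGB2HSV)
    m=cv2.inRange(h,(22,150,150),(34,255,255)); m[:, :230]=0; m[:,420:]=0
    cs,hi=cv2.findContours(m,cv2.RETR_CCOMP,cv2.CHAIN_APPROX_NONE)
    holes=[c for c,q in zip(cs,hi[0]) if q[3]>=0 and cv2.contourArea(c)>150]
    if not holes: print("no dot");return
    M=cv2.moments(max(holes,key=cv2.contourArea));u=np.array([M["m10"],M["m01"]])/M["m00"]
    def P(v): q=np.radians(v[0]);return [602.5+155*np.cos(q),77.3+155*np.sin(q),v[1]]
    r=least_squares(lambda v:proj(d,P(v))-u,[a,110],diff_step=1e-2)
    print("knob dot",u.round(1),"ang",r.x[0].round(2),"top z",r.x[1].round(1),"res",r.fun.round(1))
knob()
E
python3 st.py
```

```text
t 7.5 pos [457.3 119.   87. ] r 151.1 ang 163.98 yaw+90 163.92 rot [-1.581e+00  1.000e-03  1.290e+00] f tool x,z,up 0.1 -0.4 -0.8 w 31.0102677467514
knob dot [319.9 289. ] ang 164.57 top z 116.5 res [0. 0.]
```

>>> apply_moves --commands '[[[-0.06, 0, 0.08, -0.1, -0.1, 0], [-0.06, 0, 0, 0, -0.15, 0], [-0.06, 0, 0, 0, -0.15, 0], [0, 0, 0, 0, 0, 0]]]'

```text
clock: 7.88
eef_pos: [452.5, 115.6, 87.2]
tool_rot: [-1.591, -0.004, 1.331]
force: [0.4, -0.3, -0.6]
width: 31.0
```

```bash
python3 st.py
```

```text
t 7.8833 pos [452.5 115.6  87.2] r 154.8 ang 165.69 yaw+90 166.28 rot [-1.591 -0.004  1.331] f tool x,z,up -0.2 -0.5 -0.6 w 30.979509354138035
knob dot [328.9 297.3] ang 164.93 top z 116.6 res [-0.  0.]
```

>>> apply_moves --commands '[[[-0.06, 0, 0, 0.12, -0.1, 0], [-0.06, 0, 0, 0.1, -0.1, 0], [-0.06, 0, 0, 0, -0.1, 0], [0, 0, 0, 0, 0, 0]]]'

```text
clock: 8.27
eef_pos: [451.7, 113.0, 87.5]
tool_rot: [-1.572, -0.012, 1.362]
force: [-0.2, 0.6, -1.0]
width: 30.8
```

```bash
python3 st.py
```

```text
t 8.2667 pos [451.7 113.   87.5] r 155.0 ang 166.67 yaw+90 168.01 rot [-1.572 -0.012  1.362] f tool x,z,up 0.6 0.3 -1.0 w 30.751933946857246
knob dot [329.3 296. ] ang 165.94 top z 116.5 res [ 0. -0.]
```

>>> apply_moves --commands '[[[-0.07, 0, 0, 0, 0, 0.1], [-0.07, 0, 0, 0, 0, 0.05], [-0.06, 0, 0, 0, 0, 0], [0, 0, 0, 0, 0, 0]]]'

```text
clock: 8.65
eef_pos: [450.5, 109.3, 87.8]
tool_rot: [-1.573, -0.004, 1.363]
force: [0.0, 0.2, -1.6]
width: 30.8
```

```bash
python3 st.py
```

```text
t 8.65 pos [450.5 109.3  87.8] r 155.3 ang 168.11 yaw+90 168.12 rot [-1.573 -0.004  1.363] f tool x,z,up 0.2 0.0 -1.6 w 30.793307961641666
knob dot [329.3 295.9] ang 167.31 top z 116.2 res [ 0. -0.]
```

Estimated hole is at 168.7°; about 3.5 mm to go. Smaller nudges.

>>> apply_moves --commands '[[[-0.05, 0, 0, 0, -0.03, 0], [-0.05, 0, 0, 0, -0.03, 0], [0, 0, 0, 0, 0, 0], [0, 0, 0, 0, 0, 0]]]'

```text
clock: 9.03
eef_pos: [449.5, 104.5, 87.9]
tool_rot: [-1.573, -0.003, 1.369]
force: [-0.2, 0.8, 1.1]
width: 31.0
```

```bash
python3 st.py
```

```text
t 9.0333 pos [449.5 104.5  87.9] r 155.4 ang 169.91 yaw+90 168.43 rot [-1.573 -0.003  1.369] f tool x,z,up 0.8 0.4 1.1 w 30.989064932722417
knob dot [329.  283.3] ang 169.05 top z 106.3 res [-0.  0.]
```

The knob top dropped 10 mm (116.3 → 106.3, with the estimator reading about 2 mm low), so the pin is in the hole. I centre the fork, open and lift off.

>>> apply_moves --commands '[[[0.06, 0, 0, 0, 0, 0], [0, 0, 0, 0, 0, 0]]]'

```text
clock: 9.25
eef_pos: [449.7, 105.3, 87.9]
tool_rot: [-1.572, 0.0, 1.367]
force: [-0.0, 0.5, -0.9]
width: 31.0
```

>>> apply_moves --commands '[[[0, 0, 0, 0, 0, 0], [0, 0, 0, 0, 0, 0], [0, 0, 0, 0, 0, 0], [0, -0.3, 0, 0, 0, 0], [0, -0.6, 0, 0, 0, 0], [0, -0.8, 0, 0, 0, 0], [0, -0.8, 0, 0, 0, 0], [0, 0, 0, 0, 0, 0]]]' --claw 60

```text
clock: 9.92
eef_pos: [447.2, 103.4, 189.7]
tool_rot: [-1.565, 0.007, 1.368]
force: [-0.0, 0.6, 0.3]
width: 60.1
```

```bash
python3 st.py
python3 - <<'E'
from h import *
d=snap("wrist","w4.png")
t=snap("top","t4.png",(185,140,345,260),5)
E
```

```text
t 9.9167 pos [447.2 103.4 189.7] r 157.4 ang 170.44 yaw+90 168.35 rot [-1.565  0.007  1.368] f tool x,z,up 0.6 0.2 0.3 w 60.09757510714068
knob dot [329.2 215.1] ang 169.08 top z 105.6 res [0.  0.1]
```

View pics/w4.png

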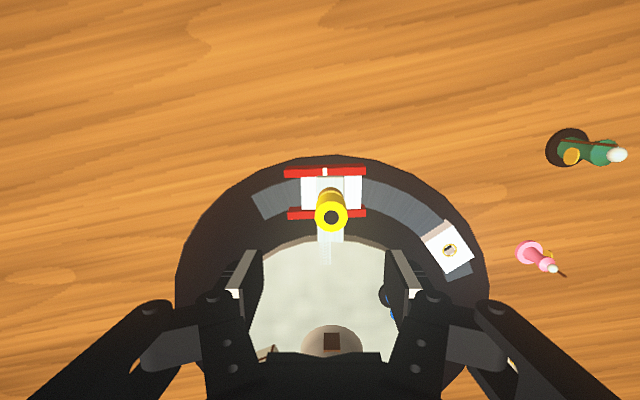

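View pics/t4.png

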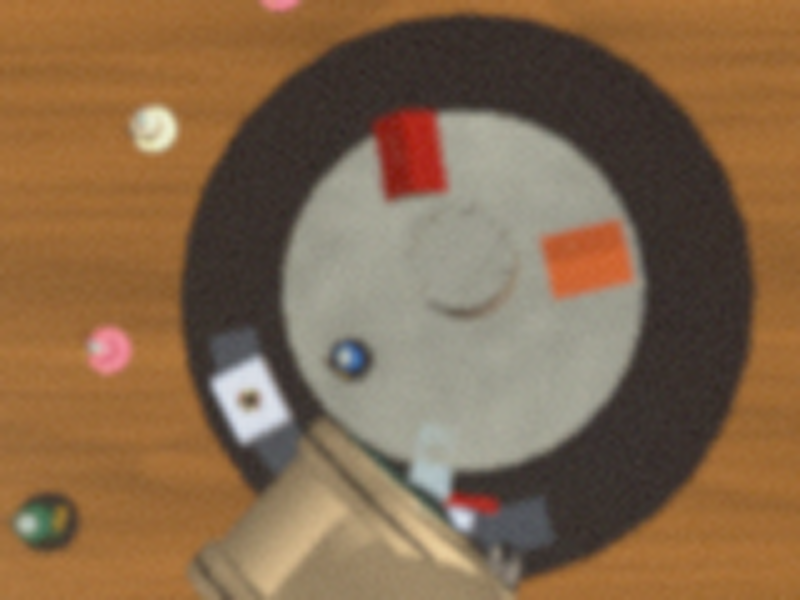

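The wrist view shows the knob at (331,217), seated midway along the red stop's insert. The top crop shows the knight upright at (350,358), with the ogre and figures where they were. The gripper is 80 mm above the knob, so I hand in.

```bash
python3 -c "
from h import *
print(readout.read_state()['qd'].round(3)); print(finish_job())"
```

```text
[-0.012  0.025  0.015  0.015  0.002 -0.004 -0.001]
the job is handed in; nothing more can be done
None
```

The turntable is at the red stop with the pin sprung into its hole, and the job is handed in after about 10 s of the 58 s allowed.

- **What I did:** I gripped the yellow knob and lifted the pin about 15 mm; the steady 12–13 N downward pull matched the spring. I then swung the table about 49° counter-clockwise, rested the pin on the insert, and opened the gripper to a loose fork. Small nudges with the fork moved the knob along until the pin dropped.
- **Pin home:** The knob top fell from 116.3 to 106.3 mm in the wrist camera, close to the 10.5 mm expected. It read 105.6 mm after I let go. Those readings sit about 2 mm below the stated heights (118.5 and 108 mm), both before and after the drop, which I took as a camera bias.
- **Where it sits:** The table came to rest at 169.05° by camera. I had estimated the hole at 168.7° from the first pictures, a difference of about 1 mm along the circle.
- **Forces:** The readings I took while nudging were under 2 N, and about 13 N at most while turning.
- **Surroundings:** The blue knight stands upright on the disc and the green figure is where it was. I did not look at the cottage and the die again at the end, but the arm only passed over that area, with the tool more than 200 mm up.
- **Gripper:** It was open and about 80 mm above the knob when I handed in, touching nothing.

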